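# Set the ratchet feed dial back one notch

### The arm

A 6-joint arm with a two-finger parallel gripper is mounted at the origin on a cart in front of the work surface, level with it; the furniture and walls round the work are solid. World frame = base frame: x ahead of the robot, y to its left, z up, the work surface at z = 0. Lengths are in m, angles in degrees, forces in N, time in s.
With the tool pointing down it reaches from about 0.375 to 0.9 m from the base axis. Payload 3.1 kg.
Tool frame: the origin (TCP) lies on the centre line of the jaws, within the pads' length; the fingertips stand 25 mm ahead of it and the grasp point (between the pads) lies 6 mm ahead of it; z points along the fingers, y is the line along which they close (so a half turn about z gives the same grasp; the last joint's range is limited). The gripper opens to 87 mm and grips with 3 to 60 N. Pads are 19 mm wide; open, the fingers measure 117 mm over their backs; the gripper's body (75 mm by 190 mm) begins 51 mm behind the grasp point.
Start: joints at [61.45, 30.224, 82.088, -0, 67.689, -10.227], TCP at [0.196, 0.593, 0.248] pointing down, gripper open.
Joint ranges: [-176.69, 176.69], [-43.24, 126.21], [12.49, 139.97], [-82, 262], [0, 151.66], [-163.58, 163.58]. Speed limits (degrees/s): [159.86, 159.86, 180, 180, 180, 180].

### API

Orientations are given as a 3x3 rotation matrix whose columns are the frame's x, y, z axes.
In Python, from rig import * gives the robot as it stands.
- The arm moves only by the tool step_arm, never from a script. Its argument "steps" is a list of rows, each a list of 7 numbers: the shift along the tool's x, y, z normalised to -1 to 1, where 1 is 0.3 m, then the turn, a rotation vector about the tool's x, y, z normalised to -1 to 1, where 1 is 45 degrees, then the gripper's target within -1 to 1 (shut at 1, half-way at 0, fully open at -1). A call has 1 to 8 rows; each row is the pose to reach, as a shift and turn from the pose commanded when the call began, along the tool's axes at that moment; what a row does not reach only later rows make up. A row lasts 1/12 s, in which the tool goes at most 41.7 mm and 7.16 degrees, less where a joint would pass 70% of its speed; a pose out of reach is approached as far as the arm can. A call with a number of a shift or a turn outside -1 to 1 is refused whole. A call with a gripper value outside its range is refused whole. The fingers move at their own pace and stop on an object; the grip force is fixed at half the most. Time passes only in rows, so rows that repeat a pose let the fingers close. It gives the time, the measured TCP pose, the force, the opening and the grip force at its end, in the units of the state.
- read_state(): the state, without advancing time (a new reading comes with each control period).
- capture(name): name is "scene" or "side" or "wrist"; returns a dict with "image" (400x640x3 uint8, red, green, blue), "vertical_fov" (degrees; the focal length in pixels is half the picture's height over the tangent of half this angle, whatever the lens; pixels are square), "cx", "cy" (the principal point, pixels), "k1" (the pictures are not rectified: a ray, as slopes to the right and down, at radius r is drawn at 1 + k1 r^2 times it, then the intrinsics apply), "world_from_camera" (4x4, takes a point from camera to world coordinates); the wrist camera has in their place "T_tool_cam" (4x4, takes a point from camera to tool coordinates, whose origin is the TCP and whose axes are the flange's). Camera axes: x right, y down, z forward; pixel columns grow to the right and rows downward; lengths in m; the calibration is good to about 2 mm. A picture is of the moment at which its call begins: read the wrist's pose just before it. There is no depth.
- hand_in(): hands the job in; it is judged then, once.
The state is a dict: "time_s": time; "joint_positions": joint angles; "qvel": joint speeds; "tau": joint torques, N m; "position": TCP position; "tcp_rot": TCP orientation; "force": force on the tool from outside, world axes, zero at the start; "moment": the same for the moment, N m; "opening": opening from 0.0 (shut) to 1.0 (fully open); "grasp_force": force on a finger pad.
Only numpy, scipy, OpenCV 4.12 (cv2) and the standard library are available. Lean on these libraries where they do the work, as an engineer would, in place of code of your own. Each camera call takes 0.05 s, during which the arm holds its last target. There are 200 camera calls.

### The job

The ratchet feed dial in front of the press was fed one notch too far. With the fingertips and light pushes only, gripping nothing, tip the pawl's ball lever over so that the pawl lifts out of the teeth and stays up, push the dial back (clockwise seen from above) by one notch, then tip the lever back so that the pawl drops fully into the gap between the teeth there. Leave the loose parts around it where they stand.

Things in the scene. Friction and masses are not known exactly. Their poses are not given: they have to be found in the camera images.
- dial_unit: Grey cast base of the ratchet feed dial, fixed. Origin on the table under the dial's vertical axis; its x, y, z axes (z up, yaw up to 0.5 rad off the room's) are the 'unit' coordinates used below, in mm. Round foot 196 across, 15 high, and a 100 wide, 13 high tongue out to y = -175 under the pawl, which stands on the -y side. Loose small parts stand on the table close by.
- dial_axis (a point): Centre of the dial's upper face, 38 mm above the table: unit (0, 0, 38). The dial is an dark steel disc 178 across, 12 thick, hub 44 across, rising 15 above the face. On its rim stand eight bright steel saw teeth, 45 degrees apart, 12 high, from radius 66 to 89, each with an upright face and a ramp.
- dial (a joint): Turn of the dial, rad, positive counter-clockwise from above (feeding); backward is clockwise. Light friction (1 N at a pin), stays where left. Pawl down: a tooth face stops backward turning at 0; the nose has play in the gap 0 to 0.30, where the dial starts. The gap one notch back is -0.785 to -0.485. Turning forward with the pawl down clicks over the ramps.
- pawl (a joint): Angle of the pawl about its level shaft, rad: 0 = down, nose in a gap; 0.85 = fully lifted, at its stop. Gravity tips it: released below about 0.35 it falls down, above about 0.5 it falls to the lifted stop and stays. Under 1 N at the ball moves it. On top of a tooth it rests at about 0.25, on a ramp in between.
- pawl_shaft (a point): Middle of the pawl's shaft, fixed at unit (0, -128, 62). The shaft lies along the unit's x axis in two bearing cheeks, tops 72 mm above the table.
- lever_ball (a point): Centre of the black ball, 22 mm across, on the pawl's hand lever (8 mm rod, ball centre 60 mm from the shaft axis), 38 mm to the -x side of the pawl arm. Pawl down: it leans to the dial, ball at unit (-38, -105, 118). Pawl lifted: it leans away, ball at (-38, -155, 116). Pushing the ball along the unit's -y lifts the pawl, along +y lets it down.
- nose_tip (a point): Underside of the pawl's nose (8 mm wide, 16 along the arm). Pawl down: unit (0, -80, 39.5), between two teeth; lifted: about (0, -79, 83), the arm's end then reaching about 108 mm up. The arm is 12 wide, 52 long.
- pin0_top (a point): Centre of the top of upright pin 0 of the dial, 80 mm above the table. The four alike pins (13 mm thick, 42 mm high, foot collar 19 mm) stand 55 mm from the axis, 90 degrees apart; at dial = 0 this one stands at 45 degrees counter-clockwise from the unit's x axis. They turn with the dial and serve to push it round.
- pin1_top (a point): Centre of the top of upright pin 1 of the dial, 80 mm above the table. The four alike pins (13 mm thick, 42 mm high, foot collar 19 mm) stand 55 mm from the axis, 90 degrees apart; at dial = 0 this one stands at 135 degrees counter-clockwise from the unit's x axis. They turn with the dial and serve to push it round.
- pin2_top (a point): Centre of the top of upright pin 2 of the dial, 80 mm above the table. The four alike pins (13 mm thick, 42 mm high, foot collar 19 mm) stand 55 mm from the axis, 90 degrees apart; at dial = 0 this one stands at 225 degrees counter-clockwise from the unit's x axis. They turn with the dial and serve to push it round.
- pin3_top (a point): Centre of the top of upright pin 3 of the dial, 80 mm above the table. The four alike pins (13 mm thick, 42 mm high, foot collar 19 mm) stand 55 mm from the axis, 90 degrees apart; at dial = 0 this one stands at 315 degrees counter-clockwise from the unit's x axis. They turn with the dial and serve to push it round.
- bush_steel: Bystander, loose on the table: plain steel collar, 36 mm across, 16 mm high. Origin at the centre of its underside. To be left alone.
- bolt_m10: Bystander, loose on the table: M10 bolt standing on its head, 51 mm high. Origin at the centre of its underside. To be left alone.
- bush_brass: Bystander, loose on the table: brass bush, 28 mm across, 22 mm high. Origin at the centre of its underside. To be left alone.
- collar_black: Bystander, loose on the table: black stop collar, 43 mm across, 19 mm high. Origin at the centre of its underside. To be left alone.
- nut_m12: Bystander, loose on the table: M12 nut lying flat, 22 mm across, 10 mm high. Origin at the centre of its underside. To be left alone.
- gauge_block: Bystander, loose on the table: gauge block standing on edge, 9 x 35 x 30 mm. Origin at the centre of its underside. To be left alone.

How it is judged:
By the outcome, as a careful person would: the job done as asked, in the order asked, and still so for the second after the job is handed in, with the robot touching nothing.
It also fails if it takes over 54 s, if anything falls off the work surface, if the arm or the gripper's body presses on something with over 40 N, if the wrist force passes 120 N, or if a joint passes its speed limit or range.

## Working session

There is one attempt and no reset: what is moved stays moved. The work goes in short steps, Python scripts to look and compute and a tool call to move; the robot and the scene stay as the last step left them, time stands still between calls to the robot, and variables do not carry over. Pictures are saved under pics/ and viewed, at most 10 in all, crops included, and the job is handed in when it is done.

Besides the shell and the picture viewer there is one more tool, called after ">>>" as name([rows], argument=value, ...), one row to a line, values as JSON. step_arm: Moves the arm, as the interface text tells. Scaled input: -1 to 1 covers 0.3 m each way for a shift and 45 degrees each way for a turn. Its arguments: {"type":"object","properties":{"steps":{"type":"array"}},"required":["steps"]}

```bash
ls; mkdir -p pics; python3 - <<'E'
from rig import *
import cv2,pickle
s=read_state();print(s)
d={}
for n in("scene","side","wrist"):
    c=capture(n);d[n]=c;cv2.imwrite(f"pics/{n}0.png",c["image"][:,:,::-1]);print(n,{k:v for k,v in c.items() if k!="image"})
pickle.dump((s,d),open("c0.pkl","wb"))
E
```

```text
pics
{'time_s': 0.0, 'joint_positions': array([ 6.14493467e+01,  3.02800089e+01,  8.21565627e+01, -6.63745382e-04,
        6.76889001e+01, -1.02259857e+01]), 'qvel': array([-0.00707974,  0.12980191,  0.06691438, -0.00398715, -0.04590394,
       -0.00683341]), 'tau': array([-5.86665665e-04, -4.40046072e+01, -1.76592368e+01,  6.32880698e-02,
        5.80169039e-02, -1.37685188e-04]), 'position': array([0.19613137, 0.59271135, 0.24655942]), 'tcp_rot': array([[-9.49291397e-01,  3.14395878e-01, -1.03721296e-03],
       [ 3.14397362e-01,  9.49289513e-01, -1.92871187e-03],
       [ 3.78236324e-04, -2.15700661e-03, -9.99997602e-01]]), 'force': array([ 0.13424211, -1.05276301, -0.41619684]), 'moment': array([-0.01036155, -0.01774624, -0.01287698]), 'grasp_force': 0.0, 'opening': 0.9997025372979481}
scene {'vertical_fov': 45.30298298995398, 'cx': 323.96347713345665, 'cy': 204.2614349286418, 'k1': -0.11870291244523719, 'world_from_camera': array([[-0.85692221, -0.35732919,  0.37148375, -0.02505033],
       [-0.51503139,  0.56468535, -0.64488226,  1.03958593],
       [ 0.02066382, -0.74393972, -
[... 251 characters left out ...]
0.17407614,  0.46362595,  0.03663922],
       [-0.49479398, -0.34432835,  0.79788277, -0.74596262],
       [ 0.0207472 , -0.92257004, -0.38527142,  0.46727493],
       [ 0.        ,  0.        ,  0.        ,  1.        ]])}
wrist {'vertical_fov': 67.64942656769652, 'cx': 317.3435126291983, 'cy': 196.8656078957682, 'k1': -0.011057941480275613, 'T_tool_cam': array([[ 8.53489104e-04, -9.68836344e-01, -2.47700243e-01,
         6.70203173e-02],
       [ 9.99998102e-01,  3.93037707e-04,  1.90834803e-03,
         4.10883185e-05],
       [-1.75152139e-03, -2.47701401e-01,  9.68834840e-01,
        -1.36273972e-01],
       [ 0.00000000e+00,  0.00000000e+00,  0.00000000e+00,
         1.00000000e+00]])}
```

View pics/scene0.png

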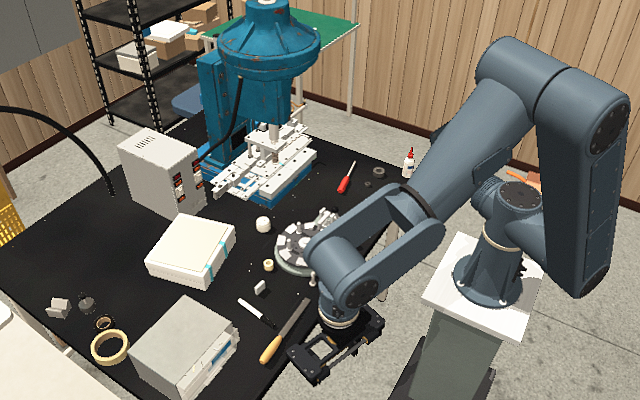

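View pics/side0.png

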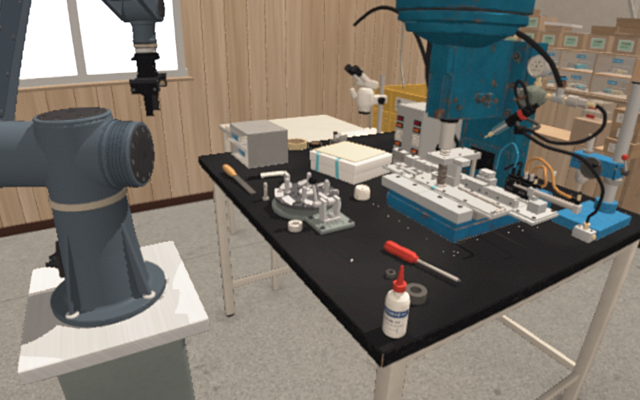

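The scene view shows the dial at about (305,243), partly hidden by the arm. The side view shows it at about (300,203), with the tongue and pawl towards (335,215).

```bash
cat > h.py <<'E'
import numpy as np, cv2, pickle
def K(c):
    h=c["image"].shape[0];f=h/2/np.tan(np.radians(c["vertical_fov"]/2));return f
def T(c,s=None):
    if "world_from_camera" in c: return c["world_from_camera"]
    A=np.eye(4);A[:3,:3]=s["tcp_rot"];A[:3,3]=s["position"];return A@c["T_tool_cam"]
def ray(c,uv,s=None):
    f=K(c);d=np.array([(uv[0]-c["cx"])/f,(uv[1]-c["cy"])/f]);p=d.copy()
    for _ in range(20): p=d/(1+c["k1"]*(p@p))
    M=T(c,s);v=M[:3,:3]@np.r_[p,1];return M[:3,3],v/np.linalg.norm(v)
def onz(c,uv,z,s=None):
    o,v=ray(c,uv,s);return o+v*(z-o[2])/v[2]
def proj(c,P,s=None):
    q=np.linalg.inv(T(c,s))@np.r_[P,1];p=q[:2]/q[2];p=p*(1+c["k1"]*(p@p));return p*K(c)+[c["cx"],c["cy"]]
def tri(rs):
    A=sum(np.eye(3)-np.outer(v,v) for o,v in rs);b=sum((np.eye(3)-np.outer(v,v))@o for o,v in rs);return np.linalg.solve(A,b)
E
python3 - <<'E'
from h import *
s,d=pickle.load(open("c0.pkl","rb"))
print(onz(d["scene"],(305,243),.038),onz(d["side"],(300,203),.038),onz(d["side"],(340,222),.0))
im=d["side"]["image"][150:250,230:390,::-1];cv2.imwrite("pics/sc.png",cv2.resize(im,None,fx=5,fy=5,interpolation=2))
E
```

```text
[0.52854797 0.18856488 0.038     ] [0.47801105 0.13620092 0.038     ] [0.55429858 0.05609995 0.        ]
```

View pics/sc.png

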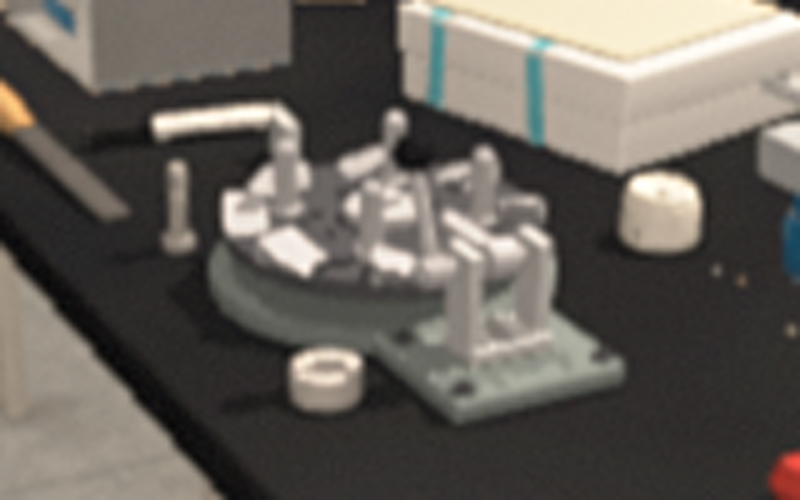

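View pics/wrist0.png

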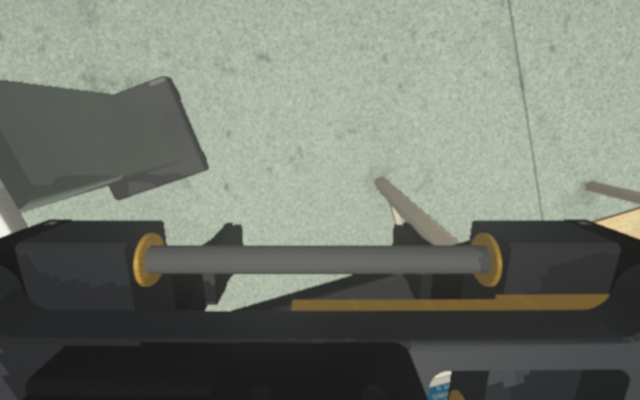

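The side crop shows the pawl's cheeks at about (500,290) with the tongue towards the camera, and the black ball at about (412,152). The wrist view is still over the floor. I'll bring the wrist camera over the unit.

>>> step_arm([
  [-0.83,-0.67,-0.09,0,0,0.49,1],
  [-0.83,-0.67,-0.09,0,0,0.49,1],
  [-0.83,-0.67,-0.09,0,0,0.49,1],
  [-0.83,-0.67,-0.09,0,0,0.49,1],
  [-0.83,-0.67,-0.09,0,0,0.49,1],
  [-0.83,-0.67,-0.09,0,0,0.49,1],
  [-0.83,-0.67,-0.09,0,0,0.49,1],
  [-0.83,-0.67,-0.09,0,0,0.49,1],
])

```text
time_s: 0.82
position: [0.3709, 0.3215, 0.2747]
tcp_rot: [[-0.761, 0.649, 0.0], [0.649, 0.761, -0.001], [-0.001, -0.0, -1.0]]
force: [-0.3, 0.5, 0.6]
opening: 0.476
grasp_force: 0.0
```

>>> step_arm([
  [-1,-0.27,-0.08,0,0,0.49,1],
  [-1,-0.27,-0.08,0,0,0.49,1],
  [-1,-0.27,-0.08,0,0,0.49,1],
  [-1,-0.27,-0.08,0,0,0.49,1],
  [-1,-0.27,-0.08,0,0,0.49,1],
  [-1,-0.27,-0.08,0,0,0.49,1],
  [-1,-0.27,-0.08,0,0,0.49,1],
  [-1,-0.27,-0.08,0,0,0.49,1],
])

```text
time_s: 1.48
position: [0.5488, 0.0639, 0.2989]
tcp_rot: [[-0.46, 0.888, 0.003], [0.888, 0.46, -0.002], [-0.003, 0.002, -1.0]]
force: [-0.3, 0.6, 0.3]
opening: 0.014
grasp_force: 0.0
```

```bash
python3 - <<'E'
from rig import *
import cv2,pickle
s=read_state();print(s["position"],s["tcp_rot"],s["time_s"],s["opening"])
d={}
for n in("wrist","scene","side"):
    c=capture(n);d[n]=c;cv2.imwrite(f"pics/{n}1.png",c["image"][:,:,::-1])
pickle.dump((s,d),open("c1.pkl","wb"))
E
```

```text
[0.54876907 0.06386321 0.29890325] [[-0.45995086  0.88793899  0.00308953]
 [ 0.887939    0.4599574  -0.00187772]
 [-0.00308835  0.00187966 -0.99999346]] 1.4833 0.01449326874889308
```

View pics/wrist1.png

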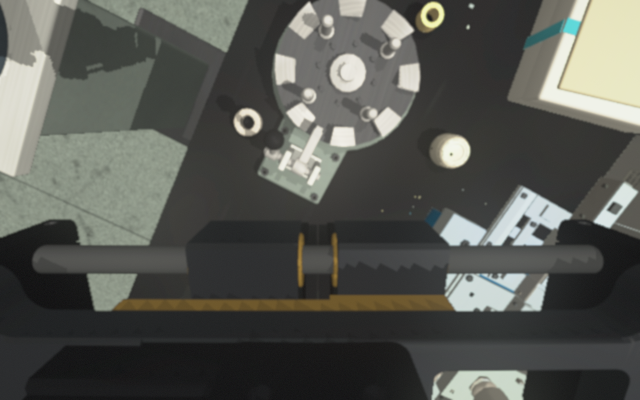

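The wrist view shows the hub at about (347,72) and the pins at about (327,20), (394,44), (369,114) and (308,95). The pawl is at about (303,155) and the ball near (275,140). I'll enlarge that area for exact pixels.

```bash
python3 - <<'E'
from h import *
s,d=pickle.load(open("c1.pkl","rb"))
im=d["wrist"]["image"][0:210,230:440,::-1];im=cv2.resize(im,(798,798),interpolation=2)
im=im[:,:]
cv2.imwrite("pics/wc.png",cv2.resize(d["wrist"]["image"][0:210,225:435,::-1],(600,600),interpolation=2))
E
```

```text
(no output)
```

View pics/wc.png

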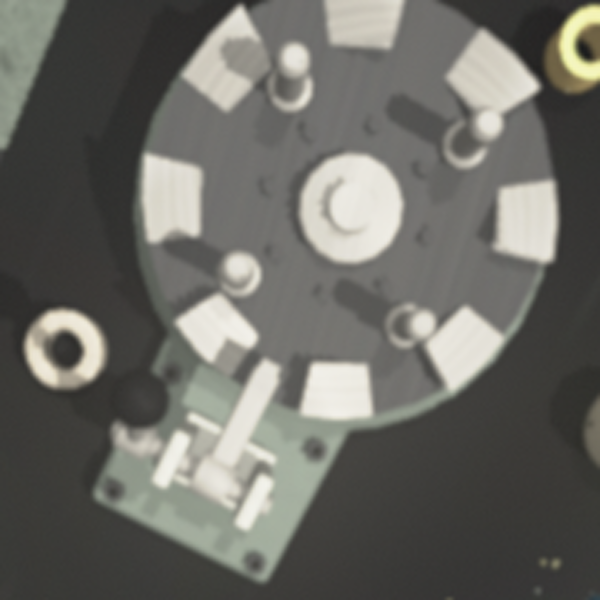

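The crop shows the pin tops at (294,60), (487,124), (423,324) and (240,268), the ball at (138,400), the hub at (351,208), and the tongue screws at (113,489), (254,562), (172,373) and (316,449).

```bash
python3 - <<'E'
from h import *
s,d=pickle.load(open("c1.pkl","rb"));c=d["wrist"]
w=lambda p,z:onz(c,(p[0]*.35+225,p[1]*.35),z,s)[:2]
pins=np.array([w(p,.08) for p in[(294,60),(487,124),(423,324),(240,268)]])
hub=w((351,208),.053);print("hub",hub,"pinmean",pins.mean(0))
sc=np.array([w(p,.013) for p in[(113,489),(254,562),(172,373),(316,449)]])
print("screws",sc)
a=sc[1]-sc[0]+sc[3]-sc[2];print("yaw x",np.degrees(np.arctan2(a[1],a[0])))
m=sc.mean(0);C=pins.mean(0);b=C-m;yaw=np.arctan2(-b[0],b[1]);print("yaw mid",np.degrees(yaw),np.hypot(*b))
ball=w((138,400),.118);print("ball",ball)
R=np.array([[np.cos(yaw),-np.sin(yaw)],[np.sin(yaw),np.cos(yaw)]])
print("ball unit",R.T@(ball-C))
for p in pins:
    u=R.T@(p-C);print("pin",u,np.hypot(*u),np.degrees(np.arctan2(u[1],u[0])))
for n,p in dict(bolt=None,bush=(65,348)).items():
    if p: print(n,R.T@(w(p,.016)-C))
E
```

```text
hub [0.52586692 0.18983784] pinmean [0.52679519 0.19052971]
screws [[0.48450625 0.02689632]
 [0.56434473 0.02583262]
 [0.48591572 0.09145828]
 [0.56512936 0.09118877]]
yaw x -0.48025786304834545
yaw mid -0.7923330363972085 0.13169830236388638
ball [0.4870209  0.08512876]
ball unit [-0.03831296 -0.10594088]
pin [-0.04590081  0.02966562] 0.054652847061085814 147.12548249788836
pin [0.02939094 0.04531137] 0.05400877442036179 57.03078665767796
pin [ 0.04560641 -0.0295366 ] 0.0543355840839577 -32.92876207004575
pin [-0.02909654 -0.04544039] 0.053957740463620035 -122.63238616671524
bush [-0.08949738 -0.11306628]
```

>>> step_arm([
  [0.267,-0.106,0.33,0,0,0.6,1],
  [0.267,-0.106,0.33,0,0,0.6,1],
  [0.267,-0.106,0.33,0,0,0.6,1],
  [0.267,-0.106,0.33,0,0,0.6,1],
  [0.267,-0.106,0.33,0,0,0.6,1],
  [0.267,-0.106,0.33,0,0,0.6,1],
  [0.267,-0.106,0.33,0,0,0.6,1],
])

```text
time_s: 2.22
position: [0.4818, 0.1249, 0.2006]
tcp_rot: [[-0.013, 1.0, 0.003], [1.0, 0.013, 0.0], [0.0, 0.003, -1.0]]
force: [0.3, -0.2, 0.2]
opening: 0.006
grasp_force: 0.0
```

>>> step_arm([
  [0,0.006,0.08,0,0,0,1],
  [0,0.006,0.16,0,0,0,1],
  [0,0.006,0.235,0,0,0,1],
  [0,0.006,0.235,0,0,0,1],
])

```text
time_s: 2.55
position: [0.4817, 0.124, 0.127]
tcp_rot: [[-0.011, 1.0, -0.004], [1.0, 0.011, -0.0], [-0.0, -0.004, -1.0]]
force: [-0.1, 1.1, -0.4]
opening: 0.007
grasp_force: 0.0
```

>>> step_arm([
  [-0.02,0,0,0,0,0,1],
  [-0.04,0,0,0,0,0,1],
  [-0.06,0,0,0,0,0,1],
  [-0.08,0,0,0,0,0,1],
  [-0.1,0,0,0,0,0,1],
  [-0.12,0,0,0,0,0,1],
  [-0.14,0,0,0,0,0,1],
])

```text
time_s: 3.13
position: [0.4828, 0.0816, 0.1295]
tcp_rot: [[-0.01, 1.0, 0.001], [1.0, 0.01, -0.0], [-0.0, 0.001, -1.0]]
force: [0.1, 0.7, 0.7]
opening: 0.003
grasp_force: 0.0
```

>>> step_arm([
  [-0.015,0,0,0,0,0,1],
  [-0.03,0,0,0,0,0,1],
  [-0.045,0,0,0,0,0,1],
  [-0.06,0,0,0,0,0,1],
  [-0.06,0,0,0,0,0,1],
])

```text
time_s: 3.55
position: [0.4829, 0.0637, 0.1289]
tcp_rot: [[-0.009, 1.0, -0.0], [1.0, 0.009, -0.0], [-0.0, -0.0, -1.0]]
force: [-0.7, 0.4, 0.9]
opening: 0.006
grasp_force: 0.0
```

```bash
python3 - <<'E'
from rig import *
from h import *
s=read_state();print(s["position"],s["force"],s["time_s"])
c=capture("side");pickle.dump((s,{"side":c}),open("c2.pkl","wb"))
cv2.imwrite("pics/s2.png",cv2.resize(c["image"][120:250,240:400,::-1],None,fx=4,fy=4,interpolation=2))
E
```

```text
[0.48288604 0.06371747 0.12894954] [-0.66839472  0.4483141   0.87119506] 3.55
```

View pics/s2.png

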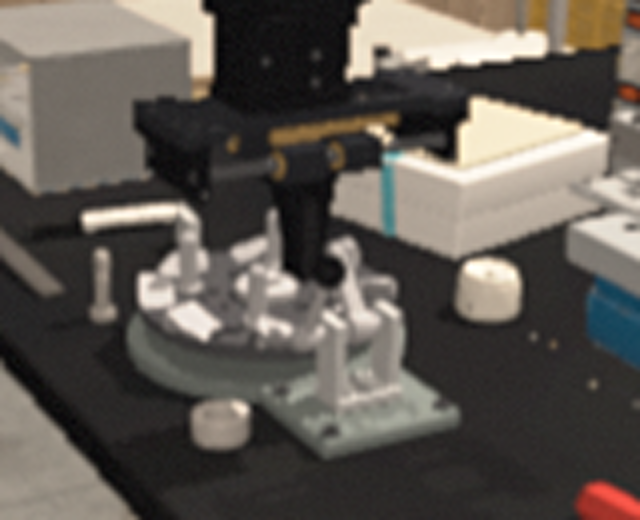

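The ball is at about (330,268) in the crop, clear of the fingertip's right side, and the arm appears raised at about (350,270). I'll check against the predicted projections.

```bash
python3 - <<'E'
from h import *
s,d=pickle.load(open("c2.pkl","rb"));c=d["side"]
U=lambda x,y,z:np.array([.5265+x+.0105*y,.190+y-.0105*x,z])
for n,p in dict(down=(-.038,-.105,.118),up=(-.038,-.155,.116),armend=(0,-.079,.108)).items():
    q=proj(c,U(*p));print(n,(q-[240,120])*4)
E
```

```text
down [290.19181715 239.97974354]
up [329.158783   269.36938236]
armend [323.52449068 233.0355897 ]
```

Lifted, confirmed: the ball is at the predicted lifted position. Next, up and over to pin 0.

>>> step_arm([
  [0.03,0,-0.1,0,0,0,1],
  [0.06,0,-0.18,0,0,0,1],
  [0.648,0.266,-0.18,0,0,0,1],
  [0.648,0.266,-0.18,0,0,0,1],
  [0.648,0.266,-0.18,0,0,0,1],
  [0.648,0.266,-0.18,0,0,0,1],
  [0.648,0.266,-0.18,0,0,0,1],
  [0.648,0.266,-0.18,0,0,0,1],
])

```text
time_s: 4.27
position: [0.5629, 0.2651, 0.1832]
tcp_rot: [[-0.015, 1.0, 0.005], [1.0, 0.015, 0.003], [0.003, 0.005, -1.0]]
force: [-0.1, -0.7, 0.2]
opening: 0.004
grasp_force: 0.0
```

>>> step_arm([
  [0,0,0.1,0,0,0,1],
  [0,0,0.2,0,0,0,1],
  [0,0,0.31,0,0,0,1],
  [0,0,0.31,0,0,0,1],
  [0,0,0.31,0,0,0,1],
])

```text
time_s: 4.68
position: [0.5588, 0.259, 0.0883]
tcp_rot: [[-0.01, 1.0, -0.006], [1.0, 0.01, -0.001], [-0.001, -0.006, -1.0]]
force: [0.6, 0.2, 0.7]
opening: 0.002
grasp_force: 0.0
```

>>> step_arm([
  [-0.01,0.004,0,0,0,0,1],
  [-0.02,0.008,0,0,0,0,1],
  [-0.03,0.012,0,0,0,0,1],
  [-0.04,0.016,0,0,0,0,1],
  [-0.05,0.024,0,0,0,0,1],
  [-0.06,0.032,0,0,0,0,1],
  [-0.07,0.04,0,0,0,0,1],
  [-0.08,0.044,0,0,0,0,1],
])

```text
time_s: 5.35
position: [0.5805, 0.2382, 0.0929]
tcp_rot: [[-0.008, 1.0, 0.016], [1.0, 0.008, 0.006], [0.006, 0.016, -1.0]]
force: [7.9, 8.2, -5.6]
opening: 0.003
grasp_force: 5.1
```

>>> step_arm([
  [-0.01,0.004,0,0,0,0,1],
  [-0.02,0.008,0,0,0,0,1],
  [-0.03,0.012,0,0,0,0,1],
  [-0.04,0.014,0,0,0,0,1],
  [-0.05,0.016,0,0,0,0,1],
  [-0.06,0.016,0,0,0,0,1],
  [-0.068,0.016,0,0,0,0,1],
  [-0.068,0.016,0,0,0,0,1],
])

```text
time_s: 6.02
position: [0.5904, 0.2167, 0.0937]
tcp_rot: [[-0.009, 1.0, 0.026], [1.0, 0.009, 0.005], [0.005, 0.026, -1.0]]
force: [13.8, 4.5, -7.5]
opening: 0.004
grasp_force: 6.3
```

The force is off and the tool is deflected about +13 mm in x. I'll stop and look.

```bash
python3 - <<'E'
from rig import *
from h import *
s=read_state();print(s["position"],s["force"],s["time_s"])
d={n:capture(n) for n in("side","scene","wrist")};pickle.dump((s,d),open("c3.pkl","wb"))
a=cv2.resize(d["side"]["image"][120:250,240:400,::-1],(480,390),interpolation=2)
b=cv2.resize(d["scene"]["image"][180:310,230:340,::-1],(318,390),interpolation=2)
cv2.imwrite("pics/s3.png",np.hstack([a,b]))
E
```

```text
[0.59036445 0.21673294 0.09369449] [13.76406661  4.52983342 -7.46844243] 6.0167
```

View pics/s3.png

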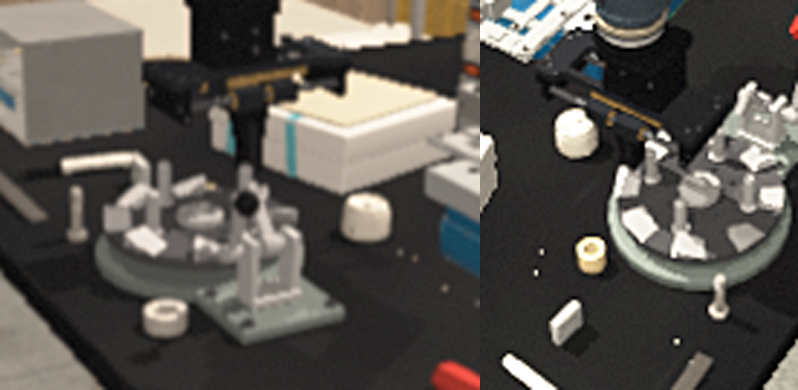

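The scene crop shows pin tops at about (653,145), (680,195) and (748,173), with the finger just behind the first pin. I'll work out the dial angle.

```bash
python3 - <<'E'
from h import *
s,d=pickle.load(open("c3.pkl","rb"));c=d["scene"]
for p in[(653,145),(680,195),(748,173)]:
    w=onz(c,((p[0]-480)/2.89+230,p[1]/3+180),.08);u=w[:2]-[.5265,.19];print(u,np.hypot(*u),np.degrees(np.arctan2(u[1],u[0])))
for th in range(-40,21,10):
    print(th,[np.round((proj(c,np.r_[.5265+.055*np.cos(a),.19+.055*np.sin(a),.08])-[230,180])*[2.89,3]+[480,0]).astype(int).tolist() for a in np.radians(th+45+90*np.arange(4))])
w=d["wrist"]["image"][0:260,150:490,::-1];cv2.imwrite("pics/w3.png",cv2.resize(w,None,fx=2,fy=2,interpolation=2))
print(s["position"]+s["tcp_rot"]@[0,0,.025]-[.5265,.19,0])
E
```

```text
[0.05243279 0.00482096] 0.05265396071404865 5.2533143175728725
[-0.00960279  0.047785  ] 0.04874032895034871 101.36271230708338
[-0.05263893 -0.01469956] 0.054652848766245765 -164.3974717349097
-40 [[651, 144], [672, 198], [745, 180], [721, 128]]
-30 [[647, 150], [681, 200], [748, 173], [713, 125]]
-20 [[645, 157], [690, 202], [750, 167], [704, 124]]
-10 [[644, 164], [700, 202], [750, 160], [695, 124]]
0 [[645, 171], [709, 201], [749, 153], [686, 125]]
10 [[648, 177], [718, 199], [746, 147], [678, 127]]
20 [[652, 183], [726, 195], [741, 141], [670, 130]]
[0.06452284 0.02686429 0.0687035 ]
```

View pics/w3.png

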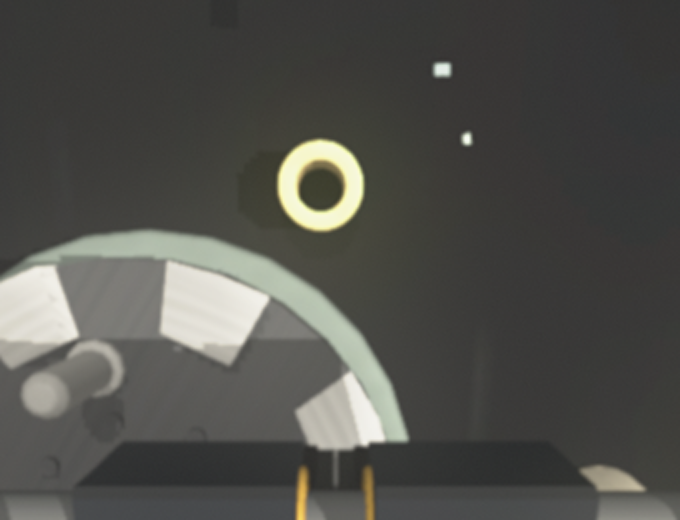

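The dial reads about -34°, inside the target gap (-45° to -28°). The finger has slipped to the outside of the pin, so I'll back it away outwards and recheck.

>>> step_arm([
  [0.02,0.06,0,0,0,0,1],
  [0.05,0.1,0,0,0,0,1],
  [0.08,0.12,0,0,0,0,1],
  [0.1,0.12,-0.1,0,0,0,1],
  [0.1,0.12,-0.25,0,0,0,1],
  [0.1,0.12,-0.35,0,0,0,1],
])

```text
time_s: 6.67
position: [0.6147, 0.2462, 0.1973]
tcp_rot: [[-0.011, 1.0, 0.0], [1.0, 0.011, -0.0], [-0.0, 0.0, -1.0]]
force: [1.2, 1.3, 1.1]
opening: 0.005
grasp_force: 0.0
```

>>> step_arm([
  [-0.9,-0.2,-0.3,0,0,0,1],
  [-0.9,-0.2,-0.3,0,0,0,1],
  [-0.9,-0.2,-0.3,0,0,0,1],
  [-0.9,-0.2,-0.3,0,0,0,1],
  [-0.9,-0.2,-0.3,0,0,0,1],
  [-0.9,-0.2,-0.3,0,0,0,1],
  [-0.9,-0.2,-0.3,0,0,0,1],
  [-0.9,-0.2,-0.3,0,0,0,1],
])

```text
time_s: 7.33
position: [0.5577, -0.0314, 0.2889]
tcp_rot: [[-0.004, 1.0, 0.006], [1.0, 0.004, -0.005], [-0.005, 0.006, -1.0]]
force: [0.0, 0.9, -0.3]
opening: 0.004
grasp_force: 0.0
```

```bash
python3 - <<'E'
from rig import *
from h import *
s=read_state();print(s["position"],s["force"],s["time_s"])
c=capture("wrist");pickle.dump((s,{"wrist":c}),open("c4.pkl","wb"))
cv2.imwrite("pics/w4.png",cv2.resize(c["image"][0:220,180:480,::-1],None,fx=2.5,fy=2.5,interpolation=2))
# predicted pins
for th in(-30,-36,-42):print(th,[np.round((proj(c,np.r_[.5265+.055*np.cos(a),.19+.055*np.sin(a),.08],s)-[180,0])*2.5).astype(int).tolist() for a in np.radians(th+44.4+90*np.arange(4))])
E
```

```text
[ 0.55773817 -0.0314128   0.28885416] [ 0.02741298  0.86900245 -0.30089028] 7.3333
-30 [[398, -138], [225, -260], [131, -60], [299, 50]]
-36 [[400, -121], [239, -263], [128, -76], [285, 53]]
-42 [[401, -104], [254, -265], [125, -93], [272, 54]]
```

View pics/w4.png

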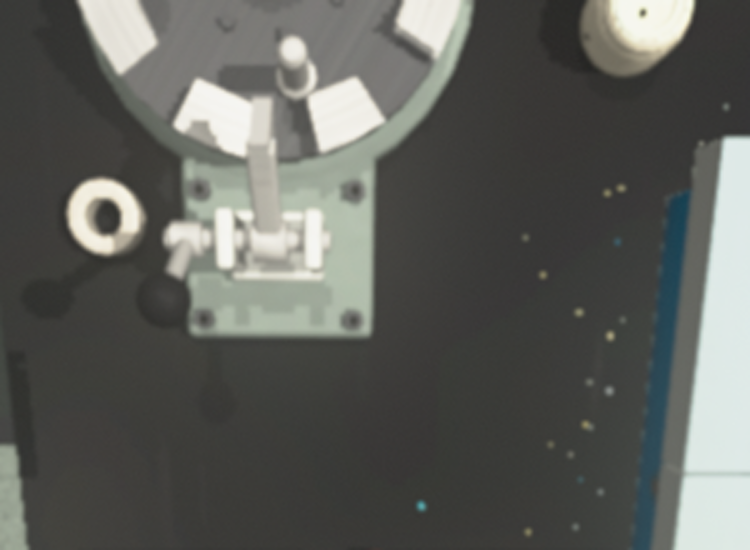

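The pawl is still lifted (ball at about (163,300)). Pin 3's top is at about (292,46), giving the dial about -33°, with the gap under the nose. Next I go behind the ball and push it in +y.

>>> step_arm([
  [0.103,-0.25,0.2,0,0,0,1],
  [0.103,-0.25,0.2,0,0,0,1],
  [0.103,-0.25,0.2,0,0,0,1],
  [0.103,-0.25,0.3,0,0,0,1],
  [0.103,-0.25,0.4,0,0,0,1],
  [0.103,-0.25,0.5,0,0,0,1],
  [0.103,-0.25,0.53,0,0,0,1],
  [0.103,-0.25,0.53,0,0,0,1],
])

```text
time_s: 8.05
position: [0.4804, 0.0066, 0.1243]
tcp_rot: [[-0.011, 1.0, -0.006], [1.0, 0.011, 0.001], [0.002, -0.006, -1.0]]
force: [-0.1, 1.2, 0.0]
opening: 0.003
grasp_force: 0.0
```

>>> step_arm([
  [0.02,0.005,-0.01,0,0,0,1],
  [0.04,0.005,-0.01,0,0,0,1],
  [0.06,0.005,-0.01,0,0,0,1],
  [0.08,0.005,-0.01,0,0,0,1],
  [0.1,0.005,-0.01,0,0,0,1],
  [0.12,0.005,-0.01,0,0,0,1],
  [0.135,0.005,-0.01,0,0,0,1],
  [0.15,0.005,-0.01,0,0,0,1],
])

```text
time_s: 8.72
position: [0.483, 0.0511, 0.1291]
tcp_rot: [[-0.01, 1.0, -0.0], [1.0, 0.01, 0.0], [0.0, -0.0, -1.0]]
force: [0.6, 0.3, 1.0]
opening: 0.005
grasp_force: 0.0
```

>>> step_arm([
  [0.01,0,0,0,0,0,1],
  [0.02,0,0,0,0,0,1],
  [0.03,0,0,0,0,0,1],
  [0.03,0,0,0,0,0,1],
  [0.03,0,0,0,0,0,1],
])

```text
time_s: 9.13
position: [0.4832, 0.0595, 0.129]
tcp_rot: [[-0.01, 1.0, -0.0], [1.0, 0.01, -0.0], [-0.0, -0.0, -1.0]]
force: [-0.6, -0.5, -0.3]
opening: 0.007
grasp_force: 0.0
```

Back off and up, then out to a viewpoint to verify numerically.

>>> step_arm([
  [-0.05,0,0,0,0,0,1],
  [-0.1,0,-0.1,0,0,0,1],
  [-0.15,0,-0.2,0,0,0,1],
  [-0.2,0.05,-0.33,0,0,0,1],
  [-0.2,0.1,-0.46,0,0,0,1],
  [-0.2,0.15,-0.55,0,0,0,1],
  [-0.2,0.15,-0.55,0,0,0,1],
  [-0.2,0.15,-0.55,0,0,0,1],
])

```text
time_s: 9.8
position: [0.5304, -0.0008, 0.296]
tcp_rot: [[-0.01, 1.0, 0.005], [1.0, 0.01, -0.001], [-0.001, 0.005, -1.0]]
force: [-0.1, 0.4, -0.2]
opening: 0.009
grasp_force: 0.0
```

```bash
python3 - <<'E'
from rig import *
from h import *
s=read_state();print(s["position"],s["force"],s["time_s"])
d={n:capture(n) for n in("wrist","side","scene")};pickle.dump((s,d),open("c5.pkl","wb"))
U=lambda x,y,z:np.array([.5265+x+.0105*y,.190+y-.0105*x,z])
r=np.hypot(23,56)/1000
for n in("wrist","side"):
    c=d[n];g=c["image"].astype(int).max(2)
    print(n)
    for a in(0,.1,.25,.35,.85):
        t=np.arctan2(23,56)-a;P=U(-.038,-.128+.0605*np.sin(t),.062+.0605*np.cos(t))
        q=proj(c,P,s);u,v=np.round(q).astype(int)
        k=5 if n=="wrist" else 2
        print(a,q.round(1),g[v-k:v+k+1,u-k:u+k+1].mean().round(1) if 0<v<400 else None)
    q=proj(c,U(-.038,-.105,.118),s)
    u,v=np.round(q).astype(int);k=24 if n=="wrist" else 8
    W=g[max(v-k,0):v+k+1,u-k:u+k+1]
    m=(W<32).astype(np.uint8);nn,l,st,ce=cv2.connectedComponentsWithStats(m)
    print([(st[i,4],(ce[i]+[u-k,max(v-k,0)]).round(1)) for i in range(1,nn) if st[i,4]>8])
c=d["wrist"];g=c["image"].max(2)
# pin3 (and others) tops: local bright blob
for th in(-28,-33,-38,-45):
    print(th,[proj(c,U(.055*np.cos(a),.055*np.sin(a),.08),s).round().tolist() for a in np.radians(th+45+90*np.array([2,3]))])
c=d["side"];g=c["image"].max(2)
q=proj(c,U(-.038,-.105,.118)).astype(int)
print(g[q[1]-12:q[1]+14,q[0]-10:q[0]+16])
E
```

```text
[ 0.53036052 -0.00081693  0.29598586] [-0.07169862  0.4007939  -0.18917082] 9.8
wrist
0 [274.1 101.1] 70.7
0.1 [273.9 106.9] 70.7
0.25 [273.7 116. ] 101.8
0.35 [273.7 122.2] 129.4
0.85 [275.  150.8] 85.9
[]
side
0 [312.6 180. ] 28.4
0.1 [313.6 180. ] 30.8
0.25 [315.3 180.4] 33.8
0.35 [316.5 180.9] 46.2
0.85 [322.3 187.2] 169.5
[(np.int32(25), array([312.3, 180.6]))]
-28 [[264.0, 15.0], [328.0, 54.0]]
-33 [[263.0, 10.0], [324.0, 55.0]]
-38 [[262.0, 5.0], [319.0, 56.0]]
-45 [[261.0, -2.0], [313.0, 56.0]]
[[ 42  39  39  38  39  40  37  39  88 159 172 171 166 139 129 135 145 167
  173 172 172 171 173 174 175 175]
 [ 42  38  41  42  39  40  36  35  75 138 161 170 161 134 128 135 145 165
  173 171 172 171 172 170 172 173]
 [ 41  38  39  41  39  39  36  35  46  86 122 141 139 131 127 135 148 166
  172 171 170 170 171 171 172 173]
 [ 41  38  41  39  38  39  39  35  36  41  62  71  79 100 110 129 149 163
  171 170 171 171 171 171 172 174]
 [ 39  38  39  39  40  40  41  36  38  36  37  33  38  51  68 105 127 141
  157 166 167 171 171 173 171 172]
 [ 43  43  41  39  39  40  40  40  38  39  38  
[... 1542 characters left out ...]
32 163 181
  192 188 157 174 201 194 187 177]
 [120 148 180 195 197 197 191 162 131 120 137 159 169 146 110 114 134 151
  153 155 165 195 201 158 138 121]
 [169 189 226 238 237 237 234 211 181 165 153 153 167 153 111 107 129 141
  140 148 170 193 178 124 105 104]
 [195 182 200 221 223 221 217 209 218 219 181 154 166 168 116 106 131 142
  143 145 145 142 126 101 103 107]
 [179 151 155 172 177 177 182 198 229 235 201 155 168 176 119 109 132 145
  145 139 119 100  93  95 100 103]
 [200 188 189 195 195 199 212 224 237 241 219 159 162 175 127 111 141 165
  162 147 113  92  94  96 102 102]
 [222 229 231 232 233 233 236 236 236 236 221 162 158 173 137 119 157 205
  208 182 135 106 103 103 105 100]]
```

```bash
python3 - <<'E'
from h import *
s0,d0=pickle.load(open("c0.pkl","rb"));s,d=pickle.load(open("c5.pkl","rb"))
for D in(d0,d):
    g=D["side"]["image"].max(2)[172:190,304:320];m=(g<32).astype(np.uint8);n,l,st,ce=cv2.connectedComponentsWithStats(m)
    print("side ball",[(st[i,4],(ce[i]+[304,172]).round(2)) for i in range(1,n) if st[i,4]>8])
c=d["wrist"];g=c["image"].max(2)
W=g[80:165,245:305];print("min",W.min())
m=(W<60).astype(np.uint8);n,l,st,ce=cv2.connectedComponentsWithStats(m);print([(st[i,4],(ce[i]+[245,80]).round(1)) for i in range(1,n) if st[i,4]>20])
W=g[44:72,305:340];print((W//10)[::1,::1])
E
```

```text
side ball [(np.int32(25), array([312.12, 180.6 ]))]
side ball [(np.int32(25), array([312.32, 180.6 ]))]
min 53
[(np.int32(42), array([247.4, 111.5])), (np.int32(47), array([255.1, 126.3]))]
[[12 12 12 12 12 12 12 12 12 11 10 10 11 12 12 12 12 12 12 12 12 12 12 12
  12 12 12 12 12 12 12 12 12 12 12]
 [12 12 12 12 12 12 12 12 12 11 10 10 11 12 12 12 12 12 12 12 12 12 12 12
  12 12 12 12 12 12 12 12 12 12 12]
 [12 12 12 12 12 12 12 12 12 11 10  9 10 11 12 12 11 12 12 12 12 12 12 12
  12 12 12 12 12 12 12 12 12 12 12]
 [12 12 12 12 12 12 12 12 12 12 11 10 10 11 11 11 11 12 12 12 12 12 12 12
  12 12 12 12 12 12 12 12 12 12 12]
 [12 12 12 12 12 12 12 12 12 12 12 11 11 11 11 12 13 14 14 14 13 13 12 12
  12 12 12 12 12 12 12 12 12 12 12]
 [12 12 12 12 12 12 12 12 12 12 12 12 12 12 13 14 16 17 18 18 17 15 13 12
  12 12 12 12 12 12 12 12 12 12 12]
 [12 12 12 12 12 12 12 12 12 12 12 12 12 13 14 17 20 21 22 22 21 19 15 13
  12 12 12 12 12 12 12 12 12 12 12]
 [12 12 12 12 12 12 12 12 12 12 12 12 12 13 16 20 22 23 23 23 23 22 18 15
  12 12 12 12 12 12 12 12 12 12 12]
 [12 12 12 12 12 12 12 12 12 1
[... 1470 characters left out ...]
 21
  17 13 12 13 15 17 20 22 22 23 23]
 [11 11 11 11 11 11 11 11 11 10 10 12 14 15 15 14 14 14 15 17 19 20 20 18
  16 15 16 17 20 22 23 23 24 24 24]
 [12 12 12 12 12 12 12 12 12 11 10 11 13 15 17 17 17 17 18 19 19 19 18 17
  18 20 21 22 23 23 24 24 24 24 24]
 [12 12 12 12 12 12 12 12 12 12 11 11 12 14 15 16 17 18 18 17 17 16 17 20
  22 23 23 23 24 24 24 24 24 24 24]
 [13 12 12 12 12 12 12 12 12 12 12 11 11 11 12 13 15 15 15 14 13 15 20 23
  23 24 24 24 24 24 24 24 24 24 24]
 [14 13 12 12 12 12 12 12 12 12 12 12 11 10 10 10 11 11 11 10 10 15 21 23
  24 24 24 24 24 24 24 24 24 24 24]
 [16 13 12 12 12 13 12 12 12 12 12 12 11 10  9  8  9  9  8  8  9 14 21 24
  24 24 24 24 24 24 24 24 24 24 24]]
```

The ball is back at its pawl-down position to within 0.2 px, the dial reads about -33° (-0.58 rad), and the arm is clear.

```bash
python3 -c "
from rig import *
print(hand_in())"
```

```text
the job is handed in; nothing more can be done
None
```

I tipped the pawl up, pushed the dial back one notch to about -0.58 rad (inside the -0.785 to -0.485 gap), let the pawl drop fully back down, and handed the job in at about 10 s. The finger slid to the outside of pin 0 during the push (about 16 N at the wrist), and I steered clear of the loose parts but did not re-measure them.

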